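# Turn the varnished lasts on the drying turntable and stop at the pointer

### The arm

A 6-joint arm with a two-finger parallel gripper is mounted at the origin on the work surface. World frame = base frame: x ahead of the robot, y to its left, z up, the work surface at z = 0. Lengths are in m, angles in degrees, forces in N, time in s.
With the tool pointing down it reaches from about 0.35 to 0.875 m from the base axis. Payload 4.2 kg.
Tool frame: the origin (TCP) lies on the mounting face of the last link; the fingertips stand 182 mm ahead of it and the grasp point (between the pads) lies 164 mm ahead of it (r.tcp_to_grasp is the distance from the TCP to the grasp point, in m); z points along the fingers, y is the line along which they close (so a half turn about z gives the same grasp; the last joint's range is limited). The gripper opens to 87 mm and grips with 3 to 60 N. Pads are 19 mm wide; open, the fingers measure 117 mm over their backs; the gripper's body (75 mm by 190 mm) begins 51 mm behind the grasp point.
Start: joints at [-56.115, 22.042, 0.453, 0, -68.411, -14.817], TCP at [0.204, -0.591, 0.405] pointing down, gripper open.
Joint ranges: [-179.83, 179.83], [-69.29, 118.12], [-61.27, 80.66], [-181.25, 117.63], [-171.15, -9.14], [-177.46, 177.46]. Speed limits (degrees/s): [159.86, 159.86, 180, 180, 180, 180].

### API

Orientations are given as a 3x3 rotation matrix whose columns are the frame's x, y, z axes.
In Python, from station import sense, eyes, r gives the robot as it stands.
- The arm moves only by the tool jog_arm, never from a script. Its argument "increments" is a list of rows, each a list of 4 numbers: the shift along the tool's x, y, z normalised to -1 to 1, where 1 is 0.02 m, then the turn about the tool's z normalised to -1 to 1, where 1 is 0.08 rad. A call has 1 to 10 rows; each row shifts and turns the commanded pose from where the row before left it, along the tool's axes as they then stand; what a row does not reach is not made up. A row lasts 1/10 s, in which the tool goes at most 50 mm and 8.59 degrees, less where a joint would pass 70% of its speed; a pose out of reach is approached as far as the arm can. A call with a number of a shift or a turn outside -1 to 1 is refused whole. A call with a gripper value outside its range is refused whole. "grip" is the finger opening in mm, from 0 to 87, set as the call begins (left out, the last holds). The fingers move at their own pace and stop on an object; the grip force is fixed at half the most. Time passes only in rows, so rows that do not move let the fingers close. It gives the time, the measured TCP pose, the force, the opening and the grip force at its end, in the units of the state.
- sense(): the state, without advancing time (a new reading comes with each control period).
- eyes.capture(name): name is "side" or "top" or "wrist"; returns the picture (400x640x3 uint8, blue, green, red); there is no depth.
- eyes.get_calibration(name): a dict with "camera_matrix" (3x3 intrinsics, pixels), "R" (3x3) and "t" (3): a world point X has camera coordinates R X + t; the wrist camera has in their place "T_tool_cam" (4x4, takes a point from camera to tool coordinates, whose origin is the TCP and whose axes are the flange's). Camera axes: x right, y down, z forward; pixel columns grow to the right and rows downward; lengths in m; the calibration is good to about 2 mm. The wrist camera is an equidistant fisheye: a pixel r from the principal point sees the ray r / f radians off the axis. A picture is of the moment at which its call begins: read the wrist's pose just before it. get_calibration takes no time and is no camera call.
- r.finish_job(): hands the job in; it is judged then, once.
Trained networks look in the newest picture that a camera, given by its name, has taken for a name from the list of things; names that differ only in an ending like _2 or _b are one class to them, and where a whole thing is asked for, a point or a joint stands for the part that bears it (a point fixed in the world has none). Each returns a list of dicts, best first, with "conf" (0 to 1); they miss things now and then, are a little off and sometimes report something else, mostly with a low value. They report only what shows in the picture. A call takes as long as a camera call.
- eyes.spot_in(camera, name): "centre" ([x, y, z] in m, in world coordinates, good to about 4 mm: the middle of the surface that is visible of it).
- eyes.outline_of(camera, name): "mask" (400x640 bool, what is visible of it).
The state is a dict: "time_s": time; "joints": joint angles; "joint_velocities": joint speeds; "effort": joint torques, N m; "tcp_pos": TCP position; "ee_rot": TCP orientation; "wrist_force": force on the tool from outside, world axes, zero at the start; "moment": the same for the moment, N m; "gripper_width": opening from 0.0 (shut) to 1.0 (fully open); "gripper_force": force on a finger pad.
Only numpy, scipy, OpenCV 4.12 (cv2) and the standard library are available. Lean on these libraries where they do the work, as an engineer would, in place of code of your own. Each camera call takes 0.05 s, during which the arm holds its last target. There are 200 camera calls.

### The job

Two freshly varnished wooden shoe lasts stand on a hand-cranked drying turntable. With the crank's grip, turn the turntable anticlockwise (seen from above) up to 15 turns a minute and keep it there, between 12 and 18, for a full 6 seconds without a break, never letting it run above 24; then bring it to rest with the tongue on its rim square opposite the pointer post, let go of the crank and leave it standing. Do not touch the lasts or the disc with the robot, and leave the things around it where they are.

Things in the scene. Friction and masses are not known exactly. Their poses are not given: they have to be found in the camera images.
- spindle (a joint): Turntable angle (rad) about its vertical axis, growing anticlockwise seen from above, counting on over several turns; 0 and every multiple of 2 pi have the tongue at the pointer post. 15 turns a minute are 1.57 rad/s. Inertia 0.065 kg m2 nominal, up to a third more or less from run to run; bearing: dry friction about 0.03 N m, drag 0.008 N m per rad/s.
- hub (a point): Point on the turntable's fixed vertical axis, 190 mm above the table. The grip goes round it in a level circle of 75 mm radius.
- grip_mid (a point): Point to grasp, on the axis of the crank's upright round wooden grip, 195 mm above the table. The grip is 30 mm in diameter and 50 mm high (168 to 218 mm above the table), stands on the outer end of the crank arm, and turns freely on its own pin: it can be held firmly and led round with the gripper not turning. The crank goes round without end, above the lasts.
- tongue (a point): Outer end of the steel tongue (30 mm wide) that sticks out 25 mm from the rim of the disc, 195 mm from the axis, 52 mm above the table.
- mark (a point): Inner face of the fixed upright steel pointer post (12 mm wide, 100 mm high), 206 mm from the axis, 50 mm above the table.
- stand: Grey base plate of the turntable, 260 mm square and 22 mm high, fixed to the table; origin on the turntable's axis at table height; its x axis points from the axis to the pointer post.
- platter: Aluminium disc, 340 mm across, its top 55 mm above the table, with two lasts bolted on (each 235 mm long, up to 80 mm wide, tops 140 mm above the table, on either side of the axis, parallel to the tongue). Origin on the axis at table height; its x axis points to the tongue.
- mug: White mug standing by, 80 mm across and 90 mm high; origin at the centre of its underside.
- tin: Dark round tin jar standing by, 72 mm across and 60 mm high; origin at the centre of its underside.
- rasp: Rasp with a round handle lying by, 270 mm long and 26 mm high, along its x axis; origin on its underside where handle and blade meet, roughly its middle.
- pencilbox: Dark wooden box standing by, 130 by 60 mm and 49 mm high; origin at the centre of its underside.
- crank: Steel crank arm on the turntable's axis; origin on the axis at table height. It drives the turntable only through a slipping grease clutch: torque on the turntable = 0.055 N m times (crank speed minus turntable speed, rad/s). So the turntable runs slower than the crank, lags it by about 1.2 s, and coasts on when the crank stops. Arm 26 mm wide, top 166 mm above the table, boss 170 mm.

How it is judged:
By the outcome, as a careful person would: the job done as asked, in the order asked, and still so for the second after the job is handed in, with the robot touching nothing.
It also fails if it takes over 64 s, if anything falls off the work surface, if the arm or the gripper's body presses on something with over 40 N, if the wrist force passes 120 N, or if a joint passes its speed limit or range.

## Working session

There is one attempt and no reset: what is moved stays moved. The work goes in short steps, Python scripts to look and compute and a tool call to move; the robot and the scene stay as the last step left them, time stands still between calls to the robot, and variables do not carry over. Pictures are saved under pics/ and viewed, at most 10 in all, crops included, and the job is handed in when it is done.

Besides the shell and the picture viewer there is one more tool, called after ">>>" by a JSON object that holds its "name" and its "arguments", one argument or row to a line. jog_arm: Moves the arm, as the interface text tells. Its arguments: {"type":"object","properties":{"increments":{"type":"array"},"grip":{"type":"number"}},"required":["increments"]}

```bash
mkdir -p pics; ls; python3 - <<'E'
from station import sense, eyes, r
import numpy as np, cv2
np.set_printoptions(precision=4,suppress=True)
s=sense(); print({k:s[k] for k in('time_s','tcp_pos','ee_rot','gripper_width')})
for c in('top','side'):
    im=eyes.capture(c); cv2.imwrite(f'pics/{c}0.png',im)
    for n in('hub','grip_mid','tongue','mark','stand','platter','crank','mug','tin','rasp','pencilbox'):
        try: print(c,n,[(np.round(d['centre'],4).tolist(),round(d['conf'],2)) for d in eyes.spot_in(c,n)][:2])
        except Exception as e: print(c,n,e)
k=eyes.get_calibration('top');print(k)
E
```

```text
pics
{'time_s': 0.0, 'tcp_pos': array([ 0.2041, -0.5905,  0.4037]), 'ee_rot': array([[-0.9452, -0.3265, -0.0008],
       [-0.3265,  0.9452,  0.0021],
       [ 0.0001,  0.0022, -1.    ]]), 'gripper_width': 1.0010022812839379}
top hub [([0.5133, -0.0784, 0.0562], 0.66)]
top grip_mid [([0.5135, -0.0781, 0.0535], 0.6)]
top tongue [([0.498, -0.083, 0.0549], 0.65)]
top mark [([0.3691, 0.4645, 0.0343], 0.58), ([0.5144, -0.0774, 0.0535], 0.57)]
top stand [([0.5125, -0.073, 0.0524], 0.67)]
top platter [([0.5079, -0.0889, 0.054], 0.83)]
top crank [([0.5363, -0.0623, 0.1719], 0.77)]
top mug [([0.3703, 0.4652, 0.0315], 0.68)]
top tin [([0.6012, 0.4649, 0.0606], 0.69)]
top rasp [([0.591, -0.5117, 0.0179], 0.97)]
top pencilbox [([0.3669, -0.428, 0.0463], 0.61)]
side hub [([0.5077, -0.0193, 0.0554], 0.61)]
side grip_mid [([0.5022, -0.0304, 0.0586], 0.23)]
side tongue [([0.4929, -0.0223, 0.0589], 0.85)]
side mark [([0.505, -0.0233, 0.0591], 0.67)]
side stand [([0.5027, -0.0226, 0.0597], 0.67)]
side platter [([0.4907, -0.0231, 0.0589], 0.64), ([0.5866, 0.4766, 0.0594], 0.64)]
side crank [([0.5483, -0.0426, 0.1738], 0.84)]
side mug [([0.3734, 0.4512, 0.0515], 0.77)]
side tin [([0.59, 0.4758, 0.0603], 0.58)]
side rasp [([0.5706, -0.5024, 0.0194], 0.57)]
side pencilbox [([0.3599, -0.4035, 0.0462], 0.72)]
{'camera_matrix': array([[388.2127,   0.    , 320.2073],
       [  0.    , 388.2127, 200.5264],
       [  0.    ,   0.    ,   1.    ]]), 'R': array([[-0.0809, -0.9967,  0.002 ],
       [-0.973 ,  0.0786, -0.2171],
       [ 0.2162, -0.0195, -0.9762]]), 't': array([0.023 , 0.6002, 1.4109])}
```

View pics/top0.png

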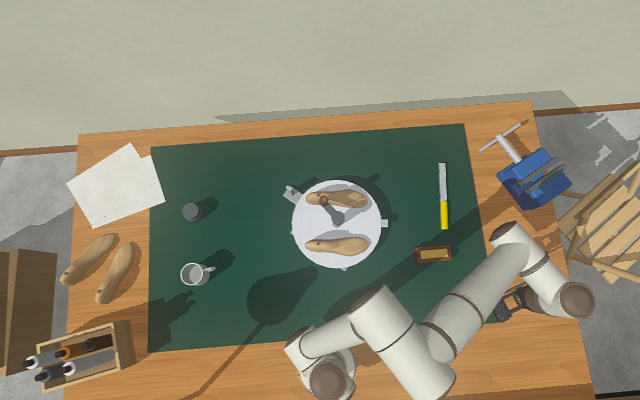

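View pics/side0.png

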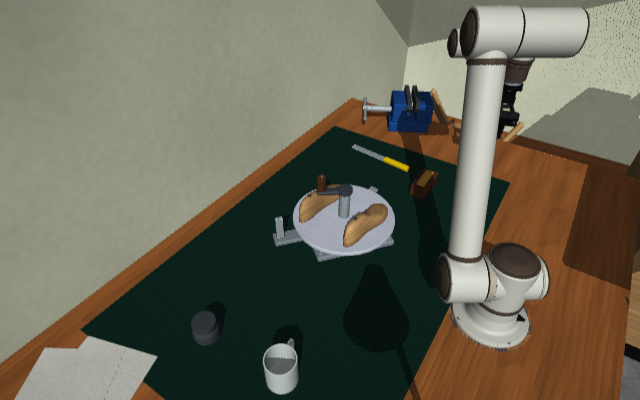

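The top view shows the disc centred near (337,224), the tongue at (385,223), the pointer post at about (290,190), the crank boss at (338,219) and the grip at (324,200). The side view agrees, with the post at (279,228) and the grip at (322,184).

```bash
cat > h.py <<'E'
from station import sense, eyes, r
import numpy as np, cv2
from scipy.optimize import least_squares
np.set_printoptions(precision=4,suppress=True)
def back(c,px,z):
    k=eyes.get_calibration(c);R,t=np.array(k['R']),np.array(k['t'])
    d=np.c_[np.atleast_2d(px),np.ones(len(np.atleast_2d(px)))]@np.linalg.inv(k['camera_matrix']).T@R
    o=-R.T@t
    return o+d*((z-o[2])/d[:,2])[:,None]
def proj(c,X):
    k=eyes.get_calibration(c);p=(np.atleast_2d(X)@np.array(k['R']).T+k['t'])@np.array(k['camera_matrix']).T
    return p[:,:2]/p[:,2:]
E
python3 - <<'E'
from h import *
im=cv2.imread('pics/top0.png'); hsv=cv2.cvtColor(im,cv2.COLOR_BGR2HSV)
m=((hsv[...,1]<50)&(hsv[...,2]>150)).astype(np.uint8); m[:170]=0;m[275:]=0;m[:,:288]=0;m[:,:][:,392:]=0
c=max(cv2.findContours(m,0,cv2.CHAIN_APPROX_NONE)[0],key=cv2.contourArea)
p=cv2.convexHull(c)[:,0].astype(float)
P=back('top',p,.055)[:,:2]
f=least_squares(lambda q:np.hypot(*(P-q[:2]).T)-q[2],[.5,-.07,.17],loss='soft_l1',f_scale=.002)
print(f.x,len(P)); 
print('boss',back('top',[338,219],.17),'grip',back('top',[324,200],.218),'tongue',back('top',[387,223],.053))
for n,cc in(('top',(275,165,125,115)),('side',(260,150,150,120))):
    i=cv2.imread(f'pics/{n}0.png');x,y,w,h=cc
    i=cv2.resize(i[y:y+h,x:x+w],None,fx=5,fy=5,interpolation=cv2.INTER_CUBIC);cv2.imwrite(f'pics/{n}crop.png',i)
E
```

```text
[ 0.5122 -0.0782  0.1699] 24
boss [[ 0.5061 -0.08    0.17  ]] grip [[ 0.5672 -0.0355  0.218 ]] tongue [[ 0.4956 -0.2711  0.053 ]]
```

View pics/topcrop.png

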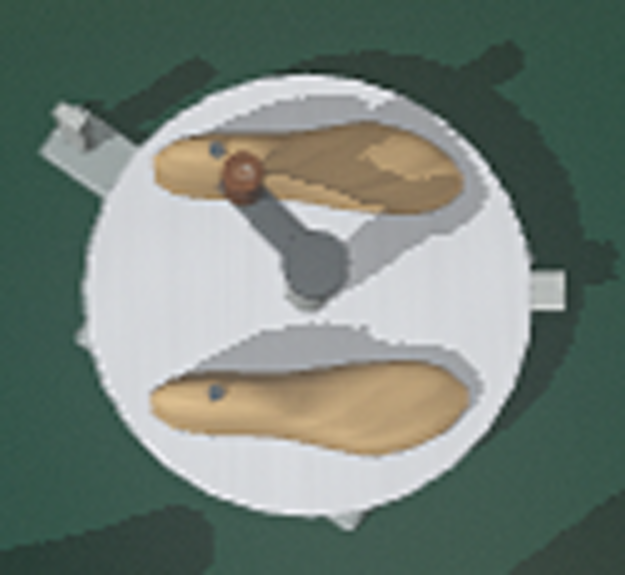

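The crop shows the grip top at (323,199), boss (338,217), post top near (288,187), and tongue end at (388,223). The corners of the base plate show at (291,232) and (344,270).

```bash
python3 - <<'E'
from h import *
H=np.array([.5122,-.0782])
def a(n,c,px,z):
    P=back(c,px,z)[0,:2]; d=P-H; print(n,P,'r',np.hypot(*d),'ang',np.degrees(np.arctan2(d[1],d[0])))
px=lambda x,y:[275+(x-2)/5,165+(y-2)/5]
a('grip','top',px(243,172),.218); a('boss','top',px(317,262),.17)
a('post','top',px(70,112),.1); a('tongue end','top',px(564,290),.053)
a('corner','top',px(348,530),.022);a('cornerL','top',px(78,338),.022)
s=sense();print(s['tcp_pos'],s['time_s'])
E
python3 - <<'E'
import sys; sys.path.insert(0,'.')
from h import *
# wrist cam of nothing; list attributes only
print([x for x in dir(r) if x[0]!='_'], r.tcp_to_grasp)
print(eyes.get_calibration('wrist'))
E
```

```text
grip [ 0.5709 -0.0331] r 0.07401283734942536 ang 37.56860437977812
boss [ 0.5132 -0.0807] r 0.002668466013270114 ang -68.37538733637204
post [0.6537 0.0889] r 0.21895298894601609 ang 49.73324206559139
tongue end [ 0.497  -0.2728] r 0.19517149181238144 ang -94.47817294501809
corner [ 0.3328 -0.0946] r 0.1801230036441186 ang -174.76323969301345
cornerL [0.4946 0.0988] r 0.1779231255500056 ang 95.68106321293168
[ 0.2042 -0.5907  0.4048] 1.2
['PlanningError', 'finish_job', 'tcp_to_grasp'] 0.1635
{'camera_matrix': array([[309.7069,   0.    , 321.1122],
       [  0.    , 309.7069, 197.4448],
       [  0.    ,   0.    ,   1.    ]]), 'T_tool_cam': array([[ 0.001 , -0.9633, -0.2685,  0.0727],
       [ 1.    ,  0.0007,  0.0011,  0.0002],
       [-0.0009, -0.2685,  0.9633,  0.0206],
       [ 0.    ,  0.    ,  0.    ,  1.    ]])}
```

View pics/sidecrop.png

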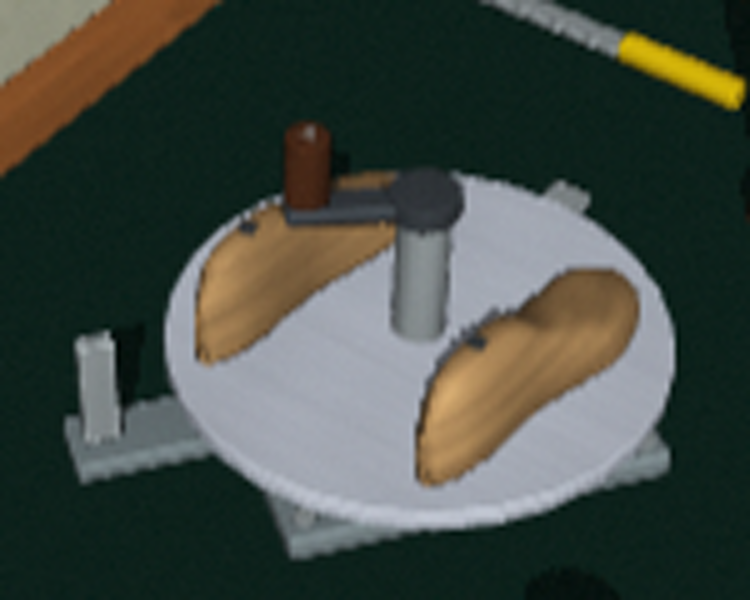

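Base-plate corners and post agree that the post's azimuth is about 50.2°. The tongue is at −94.5°, the hub at (0.512,−0.078) with a fitted radius of 169.9 mm, and the grip at (0.571,−0.033), r 74 mm. All of these match the sizes given. The side crop confirms this: nothing stands close to the grip. Next I move above the grip.

>>> {"name": "jog_arm", "arguments": {
  "increments": [
    [-0.98, 0.755, -0.2, 0],
    [-0.98, 0.755, -0.2, 0],
    [-0.98, 0.755, -0.2, 0],
    [-0.98, 0.755, -0.2, 0],
    [-0.98, 0.755, -0.2, 0],
    [-0.98, 0.755, -0.2, 0],
    [-0.98, 0.755, 0, 0],
    [-0.98, 0.755, 0, 0],
    [-0.98, 0.755, 0, 0],
    [-0.98, 0.755, 0, 0]
  ],
  "grip": 87
}}

```text
time_s: 2.2
tcp_pos: [0.3405, -0.383, 0.4289]
ee_rot: [[-0.945, -0.327, 0.0], [-0.327, 0.945, -0.0], [-0.0, -0.0, -1.0]]
wrist_force: [0.2, -0.6, 0.1]
gripper_width: 1.002
gripper_force: 0.0
```

>>> {"name": "jog_arm", "arguments": {
  "increments": [
    [-0.98, 0.755, 0, 0],
    [-0.98, 0.755, 0, 0],
    [-0.98, 0.755, 0, 0],
    [-0.98, 0.755, 0, 0],
    [-0.98, 0.755, 0, 0],
    [-0.98, 0.755, 0, 0],
    [-0.98, 0.755, 0, 0],
    [-0.98, 0.755, 0, 0],
    [-0.98, 0.755, 0, 0],
    [-0.98, 0.755, 0, 0]
  ]
}}

```text
time_s: 3.2
tcp_pos: [0.4764, -0.1763, 0.429]
ee_rot: [[-0.945, -0.327, 0.0], [-0.327, 0.945, -0.0], [-0.0, -0.0, -1.0]]
wrist_force: [0.9, 0.4, -0.5]
gripper_width: 0.999
gripper_force: 0.0
```

>>> {"name": "jog_arm", "arguments": {
  "increments": [
    [-0.98, 0.755, 0, 0],
    [-0.98, 0.755, 0, 0],
    [-0.98, 0.755, 0, 0],
    [-0.98, 0.755, 0, 0],
    [-0.98, 0.755, 0, 0],
    [-0.98, 0.755, 0, 0],
    [-0.98, 0.755, 0, 0],
    [0, 0, 0, 0],
    [0, 0, 0, 0]
  ]
}}

```text
time_s: 4.1
tcp_pos: [0.5712, -0.0322, 0.4285]
ee_rot: [[-0.945, -0.327, -0.001], [-0.327, 0.945, -0.0], [0.001, 0.0, -1.0]]
wrist_force: [-0.4, -0.4, 0.0]
gripper_width: 1.001
gripper_force: 0.0
```

```bash
python3 - <<'E'
from h import *
s=sense();print(s['time_s'],s['tcp_pos'],s['ee_rot'],s['joints'])
im=eyes.capture('wrist');cv2.imwrite('pics/w1.png',im)
print([(d['centre'],d['conf']) for d in eyes.spot_in('wrist','crank')])
cv2.imwrite('pics/top1.png',eyes.capture('top'))
E
```

```text
4.1 [ 0.5712 -0.0322  0.4285] [[-0.9449 -0.3275 -0.0007]
 [-0.3275  0.9449 -0.0002]
 [ 0.0007  0.0001 -1.    ]] [ 12.9975  15.9855  -4.9796  -0.0003 -69.0775 -83.8805]
[([0.5013, -0.0772, 0.0557], 0.66), ([0.5359, -0.0593, 0.1725], 0.61)]
```

View pics/w1.png

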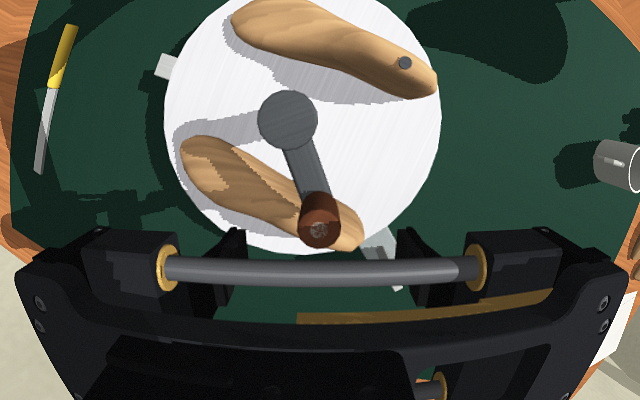

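View pics/top1.png

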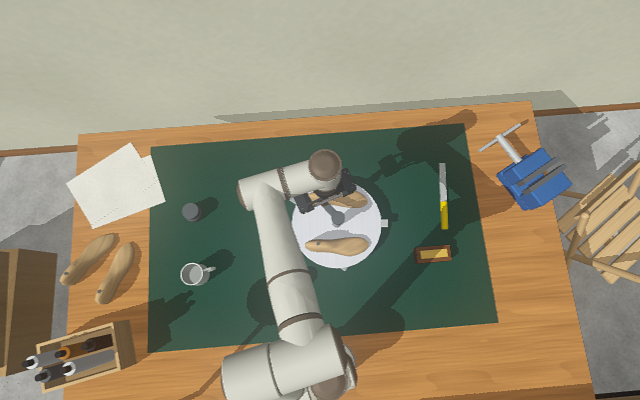

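The wrist view shows the boss top at (288,121), the grip top at (320,230), the tongue at (165,66) and the post bar at about (385,262). The grip is centred between the fingers. The top view shows the arm clear of everything, with the tongue at (385,223).

```bash
cat >> h.py <<'E'
def wback(px,z,s):
    k=eyes.get_calibration('wrist');K=np.array(k['camera_matrix']);T=np.array(k['T_tool_cam'])
    u=(np.atleast_2d(px)-K[:2,2])/K[0,0];th=np.hypot(*u.T);
    d=np.c_[u*(np.sin(th)/np.maximum(th,1e-9))[:,None],np.cos(th)]
    R=np.array(s['ee_rot'])
    d=d@(R@T[:3,:3]).T;o=np.array(s['tcp_pos'])+R@T[:3,3]
    return o+d*((z-o[2])/d[:,2])[:,None]
H=np.array([.5122,-.0782])
def pol(P):
    d=np.atleast_2d(P)[:,:2]-H; return np.c_[np.hypot(*d.T),np.degrees(np.arctan2(d[:,1],d[:,0]))]
def wtongue(im,s):
    "tongue azimuth: light pixels on ring 175-193 mm at z=.052, seen by wrist camera"
    yy,xx=np.mgrid[0:400,0:640]; P=wback(np.c_[xx.ravel(),yy.ravel()],.053,s);q=pol(P)
    hsv=cv2.cvtColor(im,cv2.COLOR_BGR2HSV).reshape(-1,3)
    m=(q[:,0]>.176)&(q[:,0]<.192)&(hsv[:,1]<60)&(hsv[:,2]>110)&(yy.ravel()<240)
    return P[m],q[m]
E
python3 - <<'E'
from h import *
s=sense();im=cv2.imread('pics/w1.png')
hsv=cv2.cvtColor(im,cv2.COLOR_BGR2HSV)
for n,p,z in(('boss',(288,121),.17),('grip',(320,230),.218),('tongue',(166,66),.053)):
    P=wback(p,z,s);print(n,P,pol(P))
m=((hsv[...,1]<40)&(hsv[...,2]>190)).astype(np.uint8);m[250:]=0;m[:,:160]=0;m[:,450:]=0
c=max(cv2.findContours(m,0,cv2.CHAIN_APPROX_NONE)[0],key=cv2.contourArea)
p=c[:,0];p=p[(p[:,1]>3)&(p[:,1]<225)]
P=wback(p,.055,s)[:,:2]
f=least_squares(lambda q:np.hypot(*(P-q[:2]).T)-.17,[.51,-.07],loss='soft_l1',f_scale=.001)
e=np.hypot(*(P-f.x).T);print('disc',f.x,(abs(e-.17)<.002).sum(),len(e))
P,q=wtongue(im,s);h,b=np.histogram(q[:,1],72,(-180,180));print([(b[i],h[i]) for i in np.nonzero(h>5)[0]])
E
```

```text
boss [[ 0.5156 -0.0784  0.17  ]] [[ 0.0034 -4.211 ]]
grip [[ 0.5733 -0.0325  0.218 ]] [[ 0.0763 36.7769]]
tongue [[ 0.4994 -0.2585  0.053 ]] [[  0.1808 -94.0638]]
disc [ 0.3622 -0.0652] 9 415
[(np.float64(-100.0), np.int64(100)), (np.float64(-95.0), np.int64(137)), (np.float64(-90.0), np.int64(14)), (np.float64(50.0), np.int64(51)), (np.float64(55.0), np.int64(59))]
```

>>> {"name": "jog_arm", "arguments": {
  "increments": [
    [-0.06, -0.06, 0.8, 0],
    [0, 0, 0.8, 0],
    [0, 0, 0.8, 0],
    [0, 0, 0.8, 0],
    [0, 0, 0.05, 0]
  ]
}}

```text
time_s: 4.75
tcp_pos: [0.5717, -0.034, 0.3618]
ee_rot: [[-0.946, -0.325, -0.005], [-0.325, 0.946, -0.0], [0.004, 0.001, -1.0]]
wrist_force: [0.3, -0.1, 0.0]
gripper_width: 1.002
gripper_force: 0.0
```

>>> {"name": "jog_arm", "arguments": {
  "increments": [
    [0, 0, 0, 0],
    [0, 0, 0, 0],
    [0, 0, 0, 0],
    [0, 0, 0, 0],
    [0, 0, 0, 0],
    [0, 0, 0, 0],
    [0, 0, 0, 0]
  ],
  "grip": 15
}}

```text
time_s: 5.45
tcp_pos: [0.5727, -0.0332, 0.3638]
ee_rot: [[-0.945, -0.327, 0.0], [-0.327, 0.945, 0.0], [-0.0, 0.0, -1.0]]
wrist_force: [0.2, 0.2, 0.3]
gripper_width: 0.448
gripper_force: 0.0
```

```bash
python3 - <<'E'
from h import *
s=sense();print(s['time_s'],s['tcp_pos'],s['ee_rot'],s['gripper_width'],s['gripper_force'],s['wrist_force'],s['moment'])
im=eyes.capture('wrist');cv2.imwrite('pics/w2.png',im)
E
```

```text
5.45 [ 0.5727 -0.0332  0.3638] [[-0.9451 -0.3268  0.    ]
 [-0.3268  0.9451  0.    ]
 [-0.      0.     -1.    ]] 0.44785562449926114 0.0 [0.1923 0.2131 0.3363] [-0.023   0.0154 -0.0204]
```

View pics/w2.png

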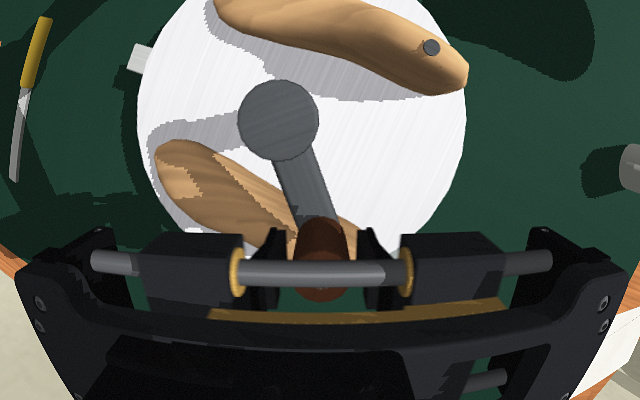

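The grip sits between the closing fingers at (322,255), which is fine. Next I generate the rows for the ramp.

```bash
cat > gen.py <<'E'
# gen.py x y steps... : rows leading TCP from (x,y) round hub by steps (deg); prints rows in tens
import numpy as np
C=np.array([.5135,-.0787]); X=np.array([-.9451,-.3268]); Y=np.array([-.3268,.9451])
def rows(p,steps,phi=None,R=.075,C=C):
    p=np.array(p,float); d=p-C
    if phi is None: phi=np.degrees(np.arctan2(d[1],d[0]))
    out=[]
    for s in steps:
        phi+=s; g=C+R*np.array([np.cos(np.radians(phi)),np.sin(np.radians(phi))])-p
        v=np.round(np.array([g@X,g@Y])/.02,2); v=np.clip(v,-1,1); p=p+(v[0]*X+v[1]*Y)*.02
        out.append([float(v[0]),float(v[1]),0,0])
    for i in range(0,len(out),10): print(out[i:i+10])
    print('end',p.round(4),'phi',round(phi%360,2))
    return p,phi
E
python3 -c "
from gen import *
rows((.5727,-.0332),[2,5,8,11]+[40/3]*6)"
```

```text
[[0.03, 0.13, 0, 0], [0.13, 0.3, 0, 0], [0.25, 0.46, 0, 0], [0.45, 0.55, 0, 0], [0.68, 0.55, 0, 0], [0.79, 0.38, 0, 0], [0.85, 0.18, 0, 0], [0.87, -0.02, 0, 0], [0.84, -0.22, 0, 0], [0.77, -0.4, 0, 0]]
end [ 0.4532 -0.0341] phi 143.55
```

>>> {"name": "jog_arm", "arguments": {
  "increments": [
    [0, 0, 0, 0],
    [0, 0, 0, 0],
    [0, 0, 0, 0],
    [0, 0, 0, 0]
  ]
}}

```text
time_s: 5.9
tcp_pos: [0.5727, -0.0332, 0.3637]
ee_rot: [[-0.945, -0.327, -0.0], [-0.327, 0.945, 0.0], [0.0, 0.0, -1.0]]
wrist_force: [0.1, -0.6, 0.5]
gripper_width: 0.339
gripper_force: 30.0
```

>>> {"name": "jog_arm", "arguments": {
  "increments": [
    [0.03, 0.13, 0, 0],
    [0.13, 0.3, 0, 0],
    [0.25, 0.46, 0, 0],
    [0.45, 0.55, 0, 0],
    [0.68, 0.55, 0, 0],
    [0.79, 0.38, 0, 0],
    [0.85, 0.18, 0, 0],
    [0.87, -0.02, 0, 0],
    [0.84, -0.22, 0, 0],
    [0.77, -0.4, 0, 0]
  ]
}}

```text
time_s: 6.9
tcp_pos: [0.4531, -0.0342, 0.3638]
ee_rot: [[-0.945, -0.328, 0.007], [-0.328, 0.945, -0.0], [-0.006, -0.002, -1.0]]
wrist_force: [10.5, -7.4, -9.2]
gripper_width: 0.334
gripper_force: 30.0
```

```bash
python3 - <<'E'
from h import *
from gen import *
s=sense();print(s['time_s'],s['tcp_pos'],s['wrist_force'],s['gripper_width'],s['joints'],s['joint_velocities'])
print(pol(s['tcp_pos']))
rows((.4532,-.0341),[40/3]*27,phi=143.55)
E
```

```text
6.9 [ 0.4531 -0.0342  0.3638] [10.5292 -7.4269 -9.1698] 0.3344510073839863 [ 16.3067   7.3962 -26.1403   0.1317 -56.1001 -87.2273] [-11.8797 -10.6266 -12.6661   0.5373   4.9944  11.5206]
[[  0.0737 143.3128]]
[[0.66, -0.57, 0, 0], [0.5, -0.71, 0, 0], [0.33, -0.81, 0, 0], [0.14, -0.86, 0, 0], [-0.07, -0.87, 0, 0], [-0.27, -0.83, 0, 0], [-0.45, -0.74, 0, 0], [-0.61, -0.62, 0, 0], [-0.73, -0.47, 0, 0], [-0.83, -0.28, 0, 0]]
[[-0.87, -0.08, 0, 0], [-0.86, 0.12, 0, 0], [-0.81, 0.31, 0, 0], [-0.72, 0.49, 0, 0], [-0.58, 0.65, 0, 0], [-0.42, 0.76, 0, 0], [-0.24, 0.84, 0, 0], [-0.03, 0.87, 0, 0], [0.17, 0.85, 0, 0], [0.36, 0.8, 0, 0]]
[[0.53, 0.68, 0, 0], [0.68, 0.55, 0, 0], [0.79, 0.38, 0, 0], [0.85, 0.18, 0, 0], [0.87, -0.02, 0, 0], [0.84, -0.22, 0, 0], [0.77, -0.4, 0, 0]]
end [ 0.4532 -0.0341] phi 143.55
```

Tracking is accurate, with about 13 N of radial force. I'll continue with the repeating 27-row turn.

>>> {"name": "jog_arm", "arguments": {
  "increments": [
    [0.66, -0.57, 0, 0],
    [0.5, -0.71, 0, 0],
    [0.33, -0.81, 0, 0],
    [0.14, -0.86, 0, 0],
    [-0.07, -0.87, 0, 0],
    [-0.27, -0.83, 0, 0],
    [-0.45, -0.74, 0, 0],
    [-0.61, -0.62, 0, 0],
    [-0.73, -0.47, 0, 0]
  ]
}}

```text
time_s: 7.8
tcp_pos: [0.504, -0.1539, 0.3637]
ee_rot: [[-0.945, -0.326, -0.003], [-0.326, 0.945, -0.002], [0.003, -0.001, -1.0]]
wrist_force: [-1.9, -3.6, 1.2]
gripper_width: 0.336
gripper_force: 30.0
```

>>> {"name": "jog_arm", "arguments": {
  "increments": [
    [-0.83, -0.28, 0, 0],
    [-0.87, -0.08, 0, 0],
    [-0.86, 0.12, 0, 0],
    [-0.81, 0.31, 0, 0],
    [-0.72, 0.49, 0, 0],
    [-0.58, 0.65, 0, 0],
    [-0.42, 0.76, 0, 0],
    [-0.24, 0.84, 0, 0],
    [-0.03, 0.87, 0, 0]
  ]
}}

```text
time_s: 8.7
tcp_pos: [0.5816, -0.0468, 0.3637]
ee_rot: [[-0.945, -0.327, -0.002], [-0.327, 0.945, 0.0], [0.001, 0.001, -1.0]]
wrist_force: [-1.2, -2.0, 1.6]
gripper_width: 0.334
gripper_force: 30.0
```

```bash
cat >> h.py <<'E'
def shot():
    for c in('wrist','top'):
        s=sense();im=eyes.capture(c);t=s['time_s'];cv2.imwrite(f'pics/{c}_{t:.2f}.png',im)
        yy,xx=np.mgrid[0:400,0:640];px=np.c_[xx.ravel(),yy.ravel()].astype(float)
        P=wback(px,.053,s) if c=='wrist' else back('top',px,.053)
        q=pol(P);hsv=cv2.cvtColor(im,cv2.COLOR_BGR2HSV).reshape(-1,3)
        m=(q[:,0]>.177)&(q[:,0]<.192)&(hsv[:,1]<60)&(hsv[:,2]>110)
        if c=='wrist': m&=px[:,1]<225
        h=np.histogram(q[m,1],180,(-180,180))[0]
        b=np.nonzero(np.convolve(np.r_[h[-3:],h,h[:3]],np.ones(7),'valid')>=(15 if c=='top' else 60))[0]
        out=[]
        for g in np.split(b,np.nonzero(np.diff(b)>1)[0]+1):
            if len(g):
                a=q[m,1];z=a[(a>=-180+2*g[0]-2)&(a<=-178+2*g[-1]+2)]
                if len(z): out.append((round(float(z.mean()),1),len(z),round(float(np.ptp(z)),1)))
        print(c,round(t,3),out)
E
python3 - <<'E'
from h import *
shot();s=sense();print(s['time_s'],s['tcp_pos'],s['wrist_force'])
E
```

```text
wrist 8.7 []
top 8.75 [(68.4, 457, 158.7)]
8.8 [ 0.5809 -0.0459  0.3637] [-0.5041  1.5921 -1.6596]
```

```bash
cat >> h.py <<'E'
def prof(c,im,s):
    "fraction of light grey pixels along radius .178-.190 for each 4 deg; -1 unseen"
    az=np.arange(-180,180,2);rr=np.linspace(.179,.190,5);V=[]
    A,Rr=np.meshgrid(np.radians(az),rr);X=np.c_[H[0]+(Rr*np.cos(A)).ravel(),H[1]+(Rr*np.sin(A)).ravel(),np.full(A.size,.053)]
    if c=='wrist':
        k=eyes.get_calibration('wrist');K=np.array(k['camera_matrix']);T=np.array(k['T_tool_cam']);R=np.array(s['ee_rot'])
        x=((X-s['tcp_pos'])@R-T[:3,3])@T[:3,:3];th=np.arctan2(np.hypot(x[:,0],x[:,1]),x[:,2])
        p=x[:,:2]/np.hypot(x[:,0],x[:,1])[:,None]*th[:,None]*K[0,0]+K[:2,2]
    else: p=proj(c,X)
    v=cv2.remap(im,p.astype(np.float32).reshape(*A.shape,2),None,cv2.INTER_LINEAR,borderValue=(255,0,255))
    return az,np.median(v.astype(int),0),p.reshape(*A.shape,2)
E
cat > pr.py <<'E'
import sys
from h import *
def go(c,im,s):
    az,v,p=prof(c,im,s)
    st=''
    for i,a in enumerate(az):
        b,g,rd=v[i]; mx,mn=v[i].max(),v[i].min()
        ch='?' if (b>250 and g<10) else 'T' if mn>165 and mx-mn<30 else 't' if mn>100 and mx-mn<30 else '.' if g>b and g>=rd and mx<110 else 'k' if mx<70 else 'x'
        st+=ch
    print(c,'-180',st[:45],'-90',st[45:90],'0',st[90:135],'90',st[135:])
E
python3 - <<'E'
from pr import *
s=sense()
go('wrist',cv2.imread('pics/wrist_8.70.png'),dict(ee_rot=s['ee_rot'],tcp_pos=[.5816,-.0468,.3637]))
go('top',cv2.imread('pics/top_8.75.png'),s)
go('top',cv2.imread('pics/top0.png'),s)
E
rm -f pics/x; python3 -c "
import cv2,numpy as np
a=cv2.imread('pics/wrist_8.70.png');b=cv2.imread('pics/top_8.75.png')[100:300,160:480]
cv2.imwrite('pics/m1.png',np.vstack([cv2.resize(a,(480,300)),cv2.resize(b,(480,300))]))"
```

```text
wrist -180 ??????????????????????????????????......xxxxx -90 x..............................kkkkkkkkkkkkkx 0 txxxxxxxxkxxxxxxxxtxkkkxkkkkkkkkkk........... 90 ...............................??????????????
top -180 ............................................. -90 ......................................xxxxxxx 0 xtttttxxxTTTTTTTTTTTTTTttttx.Tt..tttttttttttt 90 ttttttttttttttttttxxxttttttt.................
top -180 .........................................TTTT -90 t............................................ 0 .......................tttttttt.............. 90 .............................................
```

View pics/m1.png

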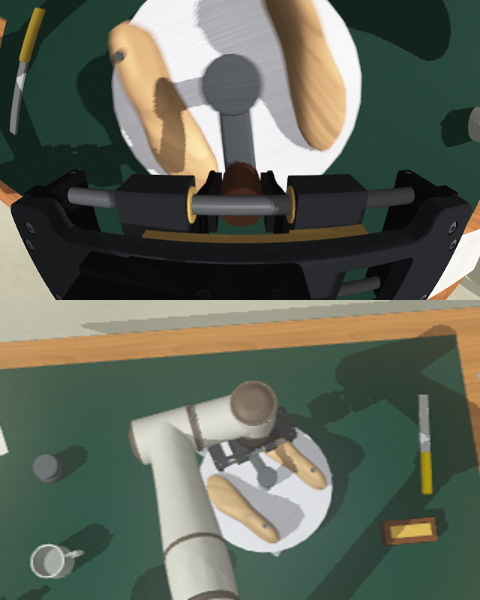

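The montage (wrist above, top below) shows the disc turning. The last bolts are now lower right at (312,468) and (262,525), so the tongue is under the arm at about azimuth +45°. In the top view the tongue is only readable from about 150° to −20°, so I'll model the disc to time the shots.

```bash
cat > sim.py <<'E'
import numpy as np
def sim(seq,I=.065,tc=.03,b=.008,k=.055,th=-94.5,w=0.,t=5.9):
    out=[(t,th,w)];dt=.001
    for D,wc in seq:
        for _ in range(int(round(D/dt))):
            dr=k*(wc-w)-b*w
            if abs(w)<1e-4 and abs(dr)<tc: w=0.
            else:
                s=np.sign(w) if abs(w)>1e-4 else np.sign(dr); wn=w+(dr-s*tc)/I*dt
                w=0. if w*wn<0 else wn
            th+=np.degrees(w)*dt;t+=dt;
        out.append((t,th,w))
    return out
def st(*deg): return [(.1,np.radians(d)/.1) for d in deg]
C=40/3
seq0=st(2,5,8,11,*[C]*24)[:28]+[(.1,0)]
E
python3 - <<'E'
from sim import *
for I in(.05,.065,.085):
    for tc in (.02,.03,.04):
        a=sim(seq0+st(*[C]*20),I,tc)
        print(I,tc,'t8.8',a[29][1]%360,a[29][2],[(round(x[0],1),round(x[1]%360),round(x[2],2)) for x in a[31:50:3]])
from gen import *
E
sed -n 1,3p /dev/null
```

```text
0.05 0.02 t8.8 90.72317512250278 1.4128356988510913 [(9.0, 107, np.float64(1.48)), (9.3, 133, np.float64(1.55)), (9.6, 161, np.float64(1.6)), (9.9, 188, np.float64(1.64)), (10.2, 217, np.float64(1.66)), (10.5, 246, np.float64(1.68)), (10.8, 275, np.float64(1.69))]
0.05 0.03 t8.8 72.2559945675574 1.258756069866091 [(9.0, 87, np.float64(1.32)), (9.3, 111, np.float64(1.4)), (9.6, 135, np.float64(1.45)), (9.9, 160, np.float64(1.48)), (10.2, 186, np.float64(1.5)), (10.5, 212, np.float64(1.52)), (10.8, 238, np.float64(1.53))]
0.05 0.04 t8.8 53.78881401261228 1.1046764408810936 [(9.0, 67, np.float64(1.17)), (9.3, 88, np.float64(1.24)), (9.6, 109, np.float64(1.29)), (9.9, 132, np.float64(1.32)), (10.2, 155, np.float64(1.35)), (10.5, 178, np.float64(1.36)), (10.8, 202, np.float64(1.37))]
0.065 0.02 t8.8 72.47821242394096 1.3954164893067749 [(9.0, 89, np.float64(1.45)), (9.3, 114, np.float64(1.52)), (9.6, 141, np.float64(1.57)), (9.9, 168, np.float64(1.6)), (10.2, 196, np.float64(1.63)), (10.5, 224, np.float64(1.65)), (10.8, 253, np.float64(1.67))]
0.065 0.03 t8.8 55.767094416557896 1.24719334
[... 573 characters left out ...]
 92, np.float64(1.45)), (9.6, 117, np.float64(1.5)), (9.9, 144, np.float64(1.54)), (10.2, 171, np.float64(1.58)), (10.5, 198, np.float64(1.61)), (10.8, 226, np.float64(1.63))]
0.085 0.03 t8.8 37.46450193722184 1.1904558206684142 [(9.0, 51, np.float64(1.24)), (9.3, 73, np.float64(1.3)), (9.6, 96, np.float64(1.35)), (9.9, 120, np.float64(1.39)), (10.2, 144, np.float64(1.43)), (10.5, 169, np.float64(1.45)), (10.8, 194, np.float64(1.47))]
0.085 0.04 t8.8 22.723210225372103 1.0516340682075291 [(9.0, 35, np.float64(1.1)), (9.3, 54, np.float64(1.16)), (9.6, 75, np.float64(1.21)), (9.9, 96, np.float64(1.24)), (10.2, 118, np.float64(1.27)), (10.5, 140, np.float64(1.3)), (10.8, 162, np.float64(1.32))]
```

>>> {"name": "jog_arm", "arguments": {
  "increments": [
    [0.17, 0.85, 0, 0],
    [0.36, 0.8, 0, 0],
    [0.53, 0.68, 0, 0],
    [0.68, 0.55, 0, 0],
    [0.79, 0.38, 0, 0],
    [0.85, 0.18, 0, 0],
    [0.87, -0.02, 0, 0],
    [0.84, -0.22, 0, 0],
    [0.77, -0.4, 0, 0]
  ]
}}

```text
time_s: 9.7
tcp_pos: [0.4529, -0.0347, 0.3638]
ee_rot: [[-0.945, -0.327, 0.005], [-0.327, 0.945, -0.001], [-0.004, -0.003, -1.0]]
wrist_force: [11.8, -8.9, -10.0]
gripper_width: 0.331
gripper_force: 30.0
```

>>> {"name": "jog_arm", "arguments": {
  "increments": [
    [0.66, -0.57, 0, 0],
    [0.5, -0.71, 0, 0],
    [0.33, -0.81, 0, 0],
    [0.14, -0.86, 0, 0],
    [-0.07, -0.87, 0, 0],
    [-0.27, -0.83, 0, 0],
    [-0.45, -0.74, 0, 0],
    [-0.61, -0.62, 0, 0],
    [-0.73, -0.47, 0, 0]
  ]
}}

```text
time_s: 10.6
tcp_pos: [0.504, -0.1541, 0.3637]
ee_rot: [[-0.946, -0.326, -0.004], [-0.326, 0.946, -0.001], [0.004, 0.0, -1.0]]
wrist_force: [-1.0, -1.2, 0.9]
gripper_width: 0.335
gripper_force: 30.0
```

```bash
cat >> pr.py <<'E'
def top():
    s=sense();im=eyes.capture('top');cv2.imwrite('pics/top_%.2f.png'%s['time_s'],im)
    print('t',s['time_s'],s['tcp_pos'],s['wrist_force']);go('top',im,s)
    # fine: centroid of clearly bright pixels in the ring, by azimuth
    yy,xx=np.mgrid[150:300,270:410];px=np.c_[xx.ravel(),yy.ravel()].astype(float);q=pol(back('top',px,.053))
    v=im[150:300,270:410].reshape(-1,3).astype(int)
    m=(q[:,0]>.178)&(q[:,0]<.192)&(v.min(1)>140)&(np.ptp(v,1)<30)
    for lo in range(-180,180,20):
        z=q[m&(abs((q[:,1]-lo+180)%360-180)<12),1]
        if len(z)>8: print('  near',lo,np.round(lo+((z-lo+180)%360-180).mean(),1),len(z))
E
python3 -c "
from pr import *
top()"
```

```text
t 10.6 [ 0.504  -0.1541  0.3637] [-0.9847 -1.1856  0.8984]
top -180 ...tTTTTt.................................... -90 ...x.xttxxxxttxxxtxxxxxxxxx.................. 0 .....................tttTTTTTTTTTttttx....... 90 ..................tTTTTTTTTTTTTTTTTttttttttt.
  near -180 -171.6 24
  near -160 -168.1 25
  near 40 47.2 28
  near 60 57.2 55
  near 120 128.9 21
  near 140 139.7 82
  near 160 157.0 60
```

>>> {"name": "jog_arm", "arguments": {
  "increments": [
    [-0.83, -0.28, 0, 0],
    [-0.87, -0.08, 0, 0],
    [-0.86, 0.12, 0, 0],
    [-0.81, 0.31, 0, 0],
    [-0.72, 0.49, 0, 0],
    [-0.58, 0.65, 0, 0],
    [-0.42, 0.76, 0, 0],
    [-0.24, 0.84, 0, 0],
    [-0.03, 0.87, 0, 0]
  ]
}}

```text
time_s: 11.55
tcp_pos: [0.5817, -0.047, 0.3637]
ee_rot: [[-0.945, -0.327, -0.001], [-0.327, 0.945, 0.0], [0.001, 0.001, -1.0]]
wrist_force: [-0.6, -1.7, 0.5]
gripper_width: 0.336
gripper_force: 30.0
```

```bash
python3 -c "
from pr import *
top()"
```

```text
t 11.55 [ 0.5817 -0.047   0.3637] [-0.5931 -1.6786  0.4625]
top -180 ...........................................TT -90 TTT.............................k.kk.xtxxxxxx 0 ttttttttTTTTTTTTTTTTTTTtttxxtTt.ttttttttttttt 90 ttttttttttttttttttxxttttttttt................
  near -100 -91.7 24
  near -80 -88.8 21
  near 20 23.5 49
  near 40 36.7 50
  near 60 57.5 11
  near 80 86.0 27
  near 100 100.1 74
  near 120 114.9 42
```

>>> {"name": "jog_arm", "arguments": {
  "increments": [
    [0.17, 0.85, 0, 0],
    [0.36, 0.8, 0, 0],
    [0.53, 0.68, 0, 0],
    [0.68, 0.55, 0, 0],
    [0.79, 0.38, 0, 0],
    [0.85, 0.18, 0, 0],
    [0.87, -0.02, 0, 0],
    [0.84, -0.22, 0, 0],
    [0.77, -0.4, 0, 0]
  ]
}}

```text
time_s: 12.5
tcp_pos: [0.4528, -0.0347, 0.3638]
ee_rot: [[-0.945, -0.327, 0.005], [-0.328, 0.945, -0.002], [-0.004, -0.003, -1.0]]
wrist_force: [11.9, -8.3, -11.0]
gripper_width: 0.332
gripper_force: 30.0
```

```bash
python3 -c "
from pr import *
top()"
```

```text
t 12.5 [ 0.4528 -0.0347  0.3638] [ 11.8746  -8.347  -10.9502]
top -180 ............................................. -90 .....................................tTTTTt.. 0 .......................TTTTTTTt..........tttt 90 tttttttttttxxxx..............................
  near -20 -12.1 20
  near 0 -8.9 15
  near 40 48.5 20
  near 60 53.8 35
```

The disc runs steadily at 1.45 rad/s (13.9 rpm), inside the band, and without camera pauses it settles near 1.56. I'll run two more full turns.

>>> {"name": "jog_arm", "arguments": {
  "increments": [
    [0.66, -0.57, 0, 0],
    [0.5, -0.71, 0, 0],
    [0.33, -0.81, 0, 0],
    [0.14, -0.86, 0, 0],
    [-0.07, -0.87, 0, 0],
    [-0.27, -0.83, 0, 0],
    [-0.45, -0.74, 0, 0],
    [-0.61, -0.62, 0, 0],
    [-0.73, -0.47, 0, 0]
  ]
}}

```text
time_s: 13.45
tcp_pos: [0.5037, -0.1539, 0.3637]
ee_rot: [[-0.945, -0.326, -0.005], [-0.326, 0.945, -0.001], [0.005, 0.0, -1.0]]
wrist_force: [-1.0, -2.8, 2.2]
gripper_width: 0.335
gripper_force: 30.0
```

>>> {"name": "jog_arm", "arguments": {
  "increments": [
    [-0.83, -0.28, 0, 0],
    [-0.87, -0.08, 0, 0],
    [-0.86, 0.12, 0, 0],
    [-0.81, 0.31, 0, 0],
    [-0.72, 0.49, 0, 0],
    [-0.58, 0.65, 0, 0],
    [-0.42, 0.76, 0, 0],
    [-0.24, 0.84, 0, 0],
    [-0.03, 0.87, 0, 0]
  ]
}}

```text
time_s: 14.35
tcp_pos: [0.5817, -0.0471, 0.3637]
ee_rot: [[-0.945, -0.327, -0.001], [-0.327, 0.945, 0.0], [0.001, 0.001, -1.0]]
wrist_force: [0.7, -1.2, 0.4]
gripper_width: 0.335
gripper_force: 30.0
```

>>> {"name": "jog_arm", "arguments": {
  "increments": [
    [0.17, 0.85, 0, 0],
    [0.36, 0.8, 0, 0],
    [0.53, 0.68, 0, 0],
    [0.68, 0.55, 0, 0],
    [0.79, 0.38, 0, 0],
    [0.85, 0.18, 0, 0],
    [0.87, -0.02, 0, 0],
    [0.84, -0.22, 0, 0],
    [0.77, -0.4, 0, 0]
  ]
}}

```text
time_s: 15.25
tcp_pos: [0.4526, -0.0348, 0.3638]
ee_rot: [[-0.945, -0.328, 0.005], [-0.328, 0.945, -0.002], [-0.004, -0.003, -1.0]]
wrist_force: [12.9, -9.0, -11.7]
gripper_width: 0.336
gripper_force: 30.0
```

>>> {"name": "jog_arm", "arguments": {
  "increments": [
    [0.66, -0.57, 0, 0],
    [0.5, -0.71, 0, 0],
    [0.33, -0.81, 0, 0],
    [0.14, -0.86, 0, 0],
    [-0.07, -0.87, 0, 0],
    [-0.27, -0.83, 0, 0],
    [-0.45, -0.74, 0, 0],
    [-0.61, -0.62, 0, 0],
    [-0.73, -0.47, 0, 0]
  ]
}}

```text
time_s: 16.15
tcp_pos: [0.5035, -0.1539, 0.3637]
ee_rot: [[-0.945, -0.326, -0.005], [-0.326, 0.945, -0.001], [0.005, 0.0, -1.0]]
wrist_force: [-1.1, -2.5, 0.9]
gripper_width: 0.338
gripper_force: 30.0
```

```bash
python3 - <<'E'
from pr import *
top()
from sim import *
from scipy.optimize import least_squares
P=[(.05,0)];seq=seq0+st(*[C]*18)+P+st(*[C]*9)+P+st(*[C]*9)+P+st(*[C]*36)+P
M={10.6:191,11.55:270,12.5:349}
def f(q):
    a=sim(seq,q[0],q[1]);return [np.interp(t,[x[0] for x in a],[x[1] for x in a])-v for t,v in M.items()]
o=least_squares(f,[.065,.03],x_scale=[.01,.005],diff_step=.02);print(o.x,o.fun)
a=sim(seq,*o.x);print('pred 16.15',a[-2][1]%360,a[-1], 'max',max(x[2] for x in a),'enter',[x[0] for x in a if x[2]>1.257][0])
E
```

```text
t 16.15 [ 0.5035 -0.1539  0.3637] [-1.1447 -2.4645  0.9121]
top -180 ............................................. -90 .....xttxxxxxxxxxxxxxxxxxxx.................. 0 .....................tttTTTTTTTTTttttx....... 90 ..................tTTTTTTTTTTTTTTTTttttttttt.
  near 40 47.2 28
  near 60 57.2 55
  near 120 128.9 21
  near 140 139.7 82
  near 160 156.5 57
[0.0737 0.0298] [-0.0006  0.001  -0.0005]
pred 16.15 304.7850284085847 (16.19999999999651, np.float64(669.1041769361282), np.float64(1.4664275606457002)) max 1.5512067037615787 enter 8.100000000000646
```

The model fit gives I = 0.074 and friction 0.0298, and the prediction is consistent with the tongue being hidden now. I'll do one more turn for margin, then a planned stop slightly short.

```bash
python3 - <<'E'
from sim import *
from gen import *
P=[(.05,0)];seq=seq0+st(*[C]*18)+P+st(*[C]*9)+P+st(*[C]*9)+P+st(*[C]*36)+P
for m in range(24,38):
    a=sim(seq+st(*[C]*m,10,6,3)+[(2.,0)],.0737,.0298);b=sim(seq+st(*[C]*m),.0737,.0298)[-1]
    print(m,b[1]-1130.2,b[2],a[-1][1]-1130.2,[x[2] for x in a][-1])
phi=143.55+9*C
p0=C_=None
import gen
p=gen.C+.075*np.array([np.cos(np.radians(phi)),np.sin(np.radians(phi))]);print(p)
E
```

```text
Traceback (most recent call last):
  File "sim.py", line 10, in sim
    w=0. if w*wn<0 else wn
            ^^^^^^
ValueError: The truth value of an array with more than one element is ambiguous. Use a.any() or a.all()
```

Name clash on `C`; rerun with the gen names kept apart.

```bash
python3 - <<'E'
from sim import *
P=[(.05,0)];seq=seq0+st(*[C]*18)+P+st(*[C]*9)+P+st(*[C]*9)+P+st(*[C]*36)+P
for m in range(24,38):
    a=sim(seq+st(*[C]*m,10,6,3)+[(2.,0)],.0737,.0298);b=sim(seq+st(*[C]*m),.0737,.0298)[-1]
    print(m,round(b[1]-1130.2,1),round(b[2],3),round(a[-1][1]-1130.2,1),a[-1][2])
E
```

```text
24 -252.0 1.547 -181.8 0.0
25 -243.1 1.548 -172.9 0.0
26 -234.3 1.549 -164.0 0.0
27 -225.4 1.549 -155.1 0.0
28 -216.5 1.55 -146.2 0.0
29 -207.6 1.551 -137.3 0.0
30 -198.7 1.552 -128.3 0.0
31 -189.8 1.552 -119.4 0.0
32 -180.9 1.553 -110.5 0.0
33 -172.0 1.553 -101.6 0.0
34 -163.1 1.554 -92.6 0.0
35 -154.2 1.554 -83.7 0.0
36 -145.3 1.554 -74.8 0.0
37 -136.4 1.555 -65.9 0.0
```

>>> {"name": "jog_arm", "arguments": {
  "increments": [
    [-0.83, -0.28, 0, 0],
    [-0.87, -0.08, 0, 0],
    [-0.86, 0.12, 0, 0],
    [-0.81, 0.31, 0, 0],
    [-0.72, 0.49, 0, 0],
    [-0.58, 0.65, 0, 0],
    [-0.42, 0.76, 0, 0],
    [-0.24, 0.84, 0, 0],
    [-0.03, 0.87, 0, 0]
  ]
}}

```text
time_s: 17.1
tcp_pos: [0.5816, -0.0472, 0.3638]
ee_rot: [[-0.945, -0.327, -0.001], [-0.327, 0.945, 0.0], [0.0, 0.0, -1.0]]
wrist_force: [-0.1, -1.5, 1.2]
gripper_width: 0.34
gripper_force: 30.0
```

>>> {"name": "jog_arm", "arguments": {
  "increments": [
    [0.17, 0.85, 0, 0],
    [0.36, 0.8, 0, 0],
    [0.53, 0.68, 0, 0],
    [0.68, 0.55, 0, 0],
    [0.79, 0.38, 0, 0],
    [0.85, 0.18, 0, 0],
    [0.87, -0.02, 0, 0],
    [0.84, -0.22, 0, 0],
    [0.77, -0.4, 0, 0]
  ]
}}

```text
time_s: 18.0
tcp_pos: [0.4526, -0.0348, 0.3638]
ee_rot: [[-0.945, -0.328, 0.005], [-0.328, 0.945, -0.002], [-0.004, -0.003, -1.0]]
wrist_force: [13.1, -10.5, -11.5]
gripper_width: 0.337
gripper_force: 30.0
```

>>> {"name": "jog_arm", "arguments": {
  "increments": [
    [0.66, -0.57, 0, 0],
    [0.5, -0.71, 0, 0],
    [0.33, -0.81, 0, 0],
    [0.14, -0.86, 0, 0],
    [-0.07, -0.87, 0, 0],
    [-0.27, -0.83, 0, 0],
    [-0.45, -0.74, 0, 0],
    [-0.61, -0.62, 0, 0],
    [-0.73, -0.47, 0, 0]
  ]
}}

```text
time_s: 18.9
tcp_pos: [0.5034, -0.1539, 0.3637]
ee_rot: [[-0.945, -0.326, -0.004], [-0.326, 0.945, -0.001], [0.005, 0.0, -1.0]]
wrist_force: [-1.1, -2.4, 0.9]
gripper_width: 0.333
gripper_force: 30.0
```

```bash
python3 - <<'E'
from pr import *
top()
from sim import *
P=[(.05,0)];seq=seq0+st(*[C]*18)+P+st(*[C]*9)+P+st(*[C]*9)+P+st(*[C]*36)+P+st(*[C]*27)+P
b=sim(seq,.0737,.0298);print(b[-2][1]%360,b[-1])
for m in range(11,20):
    a=sim(seq+st(*[C]*m,10,6,3)+[(2.,0)],.0737,.0298)
    print(m,round(a[-1][1]-1130.2,1),a[-1][2])
import gen
phi=143.55+9*C; p=gen.C+.075*np.array([np.cos(np.radians(phi)),np.sin(np.radians(phi))])
gen.rows(p,[C]*16+[10,6,3],phi)
E
```

```text
t 18.9 [ 0.5034 -0.1539  0.3637] [-1.1282 -2.4253  0.9336]
top -180 TTTTt........................................ -90 ...x.xttxxxxxtxxxxxtxxxxxxx.................. 0 .....................tttTTTTTTTTTttttx....... 90 ..................tTTTTTTTTTTTTTTTTtttttttttt
  near -180 -176.6 32
  near 40 47.3 27
  near 60 57.2 55
  near 120 128.9 21
  near 140 139.7 82
  near 160 156.8 59
184.8178592857986 (18.94999999999987, np.float64(909.1321987871629), np.float64(1.4648083369723983))
11 -57.8 0.0
12 -48.9 0.0
13 -40.1 0.0
14 -31.2 0.0
15 -22.3 0.0
16 -13.4 0.0
17 -4.5 0.0
18 4.4 0.0
19 13.4 0.0
[[-0.82, -0.28, 0, 0], [-0.87, -0.09, 0, 0], [-0.86, 0.12, 0, 0], [-0.82, 0.32, 0, 0], [-0.71, 0.49, 0, 0], [-0.59, 0.65, 0, 0], [-0.42, 0.76, 0, 0], [-0.23, 0.84, 0, 0], [-0.03, 0.87, 0, 0], [0.16, 0.85, 0, 0]]
[[0.36, 0.79, 0, 0], [0.54, 0.69, 0, 0], [0.68, 0.55, 0, 0], [0.78, 0.37, 0, 0], [0.85, 0.19, 0, 0], [0.87, -0.02, 0, 0], [0.64, -0.15, 0, 0], [0.37, -0.14, 0, 0], [0.18, -0.08, 0, 0]]
end [ 0.4596 -0.0265] phi 135.88
```

The model predicted 184.8°, and I measured about 184°. Stopping now, about 13° short.

>>> {"name": "jog_arm", "arguments": {
  "increments": [
    [-0.82, -0.28, 0, 0],
    [-0.87, -0.09, 0, 0],
    [-0.86, 0.12, 0, 0],
    [-0.82, 0.32, 0, 0],
    [-0.71, 0.49, 0, 0],
    [-0.59, 0.65, 0, 0],
    [-0.42, 0.76, 0, 0],
    [-0.23, 0.84, 0, 0],
    [-0.03, 0.87, 0, 0],
    [0.16, 0.85, 0, 0]
  ]
}}

```text
time_s: 19.95
tcp_pos: [0.5723, -0.0323, 0.3637]
ee_rot: [[-0.945, -0.327, -0.002], [-0.327, 0.945, -0.0], [0.001, 0.0, -1.0]]
wrist_force: [-2.2, -1.8, 2.1]
gripper_width: 0.334
gripper_force: 30.0
```

>>> {"name": "jog_arm", "arguments": {
  "increments": [
    [0.36, 0.79, 0, 0],
    [0.54, 0.69, 0, 0],
    [0.68, 0.55, 0, 0],
    [0.78, 0.37, 0, 0],
    [0.85, 0.19, 0, 0],
    [0.87, -0.02, 0, 0],
    [0.64, -0.15, 0, 0],
    [0.37, -0.14, 0, 0],
    [0.18, -0.08, 0, 0]
  ]
}}

```text
time_s: 20.85
tcp_pos: [0.4588, -0.0278, 0.3638]
ee_rot: [[-0.945, -0.327, 0.003], [-0.327, 0.945, -0.002], [-0.002, -0.003, -1.0]]
wrist_force: [9.1, -7.9, -7.9]
gripper_width: 0.337
gripper_force: 30.0
```

>>> {"name": "jog_arm", "arguments": {
  "increments": [
    [0, 0, 0, 0],
    [0, 0, 0, 0],
    [0, 0, 0, 0],
    [0, 0, 0, 0],
    [0, 0, 0, 0],
    [0, 0, 0, 0],
    [0, 0, 0, 0],
    [0, 0, 0, 0],
    [0, 0, 0, 0],
    [0, 0, 0, 0]
  ]
}}

```text
time_s: 21.85
tcp_pos: [0.4595, -0.0271, 0.3638]
ee_rot: [[-0.945, -0.327, 0.003], [-0.327, 0.945, -0.002], [-0.003, -0.003, -1.0]]
wrist_force: [7.7, -8.3, -6.5]
gripper_width: 0.337
gripper_force: 30.0
```

>>> {"name": "jog_arm", "arguments": {
  "increments": [
    [0, 0, 0, 0],
    [0, 0, 0, 0],
    [0, 0, 0, 0],
    [0, 0, 0, 0],
    [0, 0, 0, 0],
    [0, 0, 0, 0],
    [0, 0, 0, 0],
    [0, 0, 0, 0]
  ]
}}

```text
time_s: 22.65
tcp_pos: [0.4595, -0.0271, 0.3638]
ee_rot: [[-0.945, -0.327, 0.004], [-0.327, 0.945, -0.002], [-0.003, -0.003, -1.0]]
wrist_force: [7.9, -8.1, -6.2]
gripper_width: 0.334
gripper_force: 30.0
```

```bash
python3 - <<'E'
from pr import *
top()
s=sense();im=eyes.capture('wrist');cv2.imwrite('pics/wr3.png',im);print(s['time_s']);go('wrist',im,s)
im=eyes.capture('side');cv2.imwrite('pics/side3.png',im);go('side',im,s)
a=cv2.resize(cv2.imread('pics/top_%.2f.png'%(s['time_s']-.05))[150:290,260:420],(560,490)) if 0 else cv2.resize(eyes.capture('top')[160:280,270:420],(600,480),interpolation=cv2.INTER_CUBIC)
cv2.imwrite('pics/m3.png',a)
E
```

```text
t 22.65 [ 0.4595 -0.0271  0.3638] [ 7.8939 -8.1305 -6.1595]
top -180 ............................................. -90 ............................................. 0 ...............tTTTT...TTTTTTTt........ttTTTT 90 ttxtttttt.xx.................................
  near 40 40.5 48
  near 60 53.8 35
  near 80 84.6 34
  near 100 93.5 20
22.7
wrist -180 ...........................................xx -90 xxxxxxxkk........kxttxk.........kkkkkkkkkkkkk 0 kkkkkkkkkkkkkkkkkkkkkkkkkkkkkkkkkxxxxkkkkkkkk 90 kkkkkkkk.....................................
side -180 .........................................xxxx -90 xxxkkkkkkkkkkkkkkkkk......................... 0 ................ttttTt......xxxxxtttt........ 90 kxtttttttttttx.......................xxttttx.
```

View pics/m3.png

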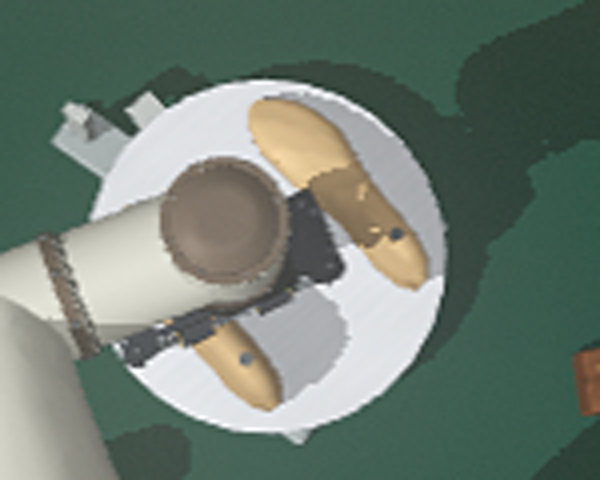

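The top crop shows the tongue at (145,105), just before the post bar at (88,140), with its top at (75,112). It rests at about az 35°, roughly 15° short as planned. Next I plan the nudge.

```bash
cat >> pr.py <<'E'
def fine(im,lo,hi,c='top',r0=.175,r1=.193):
    "tongue az from bright pixels within az lo..hi, z=.053, both hub guesses"
    yy,xx=np.mgrid[160:280,270:410];px=np.c_[xx.ravel(),yy.ravel()].astype(float);P=back('top',px,.053)
    v=im[160:280,270:410].reshape(-1,3).astype(float);q=pol(P)
    m=(q[:,0]>r0)&(q[:,0]<r1)&(q[:,1]>lo)&(q[:,1]<hi)
    w=np.clip((v.min(1)-90)/100,0,1)*(np.ptp(v,1)<40)*m
    c=(P[:,:2]*w[:,None]).sum(0)/w.sum()
    for h in((.5122,-.0782),(.5135,-.0787)):
        d=c-h;print('az',np.degrees(np.arctan2(d[1],d[0])).round(2),'r',np.hypot(*d).round(4),'n',(w>.5).sum())
E
python3 - <<'E'
from pr import *
im=cv2.imread('pics/top_22.65.png');fine(im,24,43)
fine(cv2.imread('pics/top0.png'),-110,-80)
from sim import *
for d in(6,8,9,10,11,12,13):
  for n in(3,4,5):
    a=sim(st(d/2,*[d]*n,d/2)+[(1.,0)],.0737,.0298,th=0)[-1][1]
    b=sim(st(d/2,*[d]*n,d/2)+[(1.,0)],.0737,.032,th=0)[-1][1]
    print(d,n,round(a,1),round(b,1))
E
```

```text
az 34.67 r 0.1835 n 35
az 35.03 r 0.1827 n 35
az -94.43 r 0.1835 n 30
az -94.85 r 0.1831 n 30
6 3 2.0 1.7
6 4 3.1 2.7
6 5 4.4 3.8
8 3 4.5 4.0
8 4 6.7 6.0
8 5 9.2 8.3
9 3 5.9 5.4
9 4 8.8 8.0
9 5 12.0 11.0
10 3 7.5 6.9
10 4 11.1 10.2
10 5 15.0 13.9
11 3 9.3 8.5
11 4 13.5 12.5
11 5 18.1 16.9
12 3 11.1 10.3
12 4 16.0 14.9
12 5 21.3 20.0
13 3 12.9 12.1
13 4 18.6 17.4
13 5 24.7 23.3
```

```bash
python3 -c "
import gen
gen.rows((.4596,-.0265),[5,10,10,10,10,10,5],135.88)"
```

```text
[[0.28, -0.16, 0, 0], [0.53, -0.39, 0, 0], [0.44, -0.48, 0, 0], [0.36, -0.55, 0, 0], [0.26, -0.6, 0, 0], [0.15, -0.63, 0, 0], [0.03, -0.33, 0, 0]]
end [ 0.4414 -0.0993] phi 195.88
```

>>> {"name": "jog_arm", "arguments": {
  "increments": [
    [0.28, -0.16, 0, 0],
    [0.53, -0.39, 0, 0],
    [0.44, -0.48, 0, 0],
    [0.36, -0.55, 0, 0],
    [0.26, -0.6, 0, 0],
    [0.15, -0.63, 0, 0],
    [0.03, -0.33, 0, 0]
  ]
}}

```text
time_s: 23.55
tcp_pos: [0.4409, -0.0992, 0.3638]
ee_rot: [[-0.945, -0.326, 0.003], [-0.326, 0.945, 0.001], [-0.003, 0.0, -1.0]]
wrist_force: [4.1, 1.4, -4.2]
gripper_width: 0.334
gripper_force: 30.0
```

>>> {"name": "jog_arm", "arguments": {
  "increments": [
    [0, 0, 0, 0],
    [0, 0, 0, 0],
    [0, 0, 0, 0],
    [0, 0, 0, 0],
    [0, 0, 0, 0],
    [0, 0, 0, 0],
    [0, 0, 0, 0],
    [0, 0, 0, 0],
    [0, 0, 0, 0],
    [0, 0, 0, 0]
  ]
}}

```text
time_s: 24.55
tcp_pos: [0.4414, -0.0994, 0.3638]
ee_rot: [[-0.945, -0.327, 0.0], [-0.327, 0.945, 0.0], [-0.0, -0.0, -1.0]]
wrist_force: [4.8, 1.4, -4.1]
gripper_width: 0.338
gripper_force: 30.0
```

```bash
python3 - <<'E'
from pr import *
s=sense();t=eyes.capture('top');d=eyes.capture('side');w=eyes.capture('wrist')
for n,i in(('top',t),('side',d),('wrist',w)): cv2.imwrite(f'pics/{n}4.png',i)
go('top',t,s)
p=proj('top',[.645,.08,.05])[0].astype(int);q=proj('side',[.64,.075,.05])[0].astype(int);print(p,q,s['time_s'])
f=lambda i,c,h,k:cv2.resize(i[c[1]-h:c[1]+h,c[0]-h:c[0]+h],(400,400),interpolation=cv2.INTER_CUBIC)
cv2.imwrite('pics/m4.png',np.hstack([f(t,p,25,8),f(d,q,40,5)]))
E
```

```text
top -180 ............................................. -90 ............................................. 0 .......................TTTTTTTt...........ttT 90 TTTTTTTTTTTTTTTTTTTttttttttttttt.............
[292 192] [285 227] 24.55
```

View pics/m4.png

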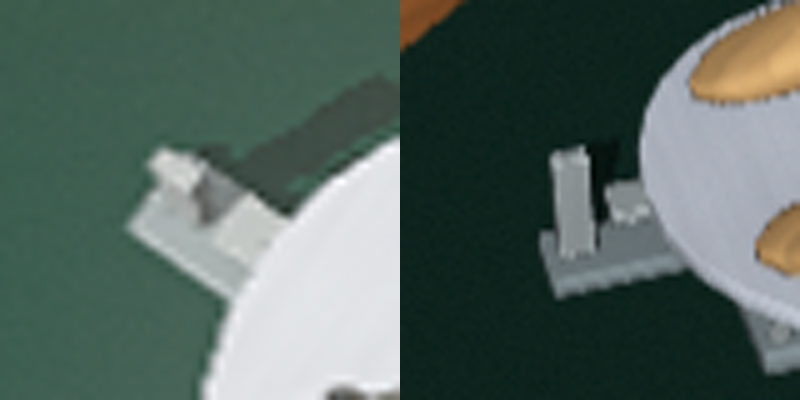

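The zoom (top left, side right) shows the tongue all but pointing at the post. In the left panel the tongue end is at about (224,209), its base at (279,233) and the post top at about (177,168). In the right panel the tongue end is at (613,203) and the post at 553–590. I'll put numbers on it from these pixels and from segmented pixels.

```bash
python3 - <<'E'
from pr import *
from scipy.optimize import least_squares
T=lambda x,y:[267+(x+.5)/8-.5,167+(y+.5)/8-.5]
S=lambda x,y:[245+(x-400+.5)/5-.5,187+(y+.5)/5-.5]
def az(n,P):
    P=np.atleast_2d(P)[0,:2]
    print(n,P,[(np.hypot(*(P-h)).round(4),np.degrees(np.arctan2(*(P-h)[::-1])).round(2)) for h in((np.array((.5122,-.0782))),np.array((.5135,-.0787)))])
az('tongue end top',back('top',T(224,209),.055));az('tongue base top',back('top',T(279,233),.055))
az('tongue end side',back('side',S(613,190+10),.055))
az('post top top',back('top',T(177,168),.1));az('post top side',back('side',S(570,153),.1))
az('post base side',back('side',S(574,253),.022))
# side-view disc centre check
im=cv2.imread('pics/side0.png').astype(int)
m=((im.min(2)>140)&(np.ptp(im,2)<40)).astype(np.uint8);m[:182]=0;m[260:]=0;m[:,:290]=0;m[:,400:]=0
c=max(cv2.findContours(m,0,cv2.CHAIN_APPROX_NONE)[0],key=cv2.contourArea)
P=back('side',cv2.convexHull(c)[:,0].astype(float),.055)[:,:2]
f=least_squares(lambda q:np.hypot(*(P-q[:2]).T)-q[2],[.51,-.078,.17],loss='soft_l1',f_scale=.001);print('disc side',f.x,len(P))
# last-independent check: top bright-face mask of tongue, tongue vs bar brightness
t=cv2.imread('pics/top4.png');print(t[186:202,284:306].min(2))
E
```

```text
tongue end top [0.6412 0.0702] [(np.float64(0.1966), np.float64(48.99)), (np.float64(0.1962), np.float64(49.37))]
tongue base top [0.6273 0.0446] [(np.float64(0.1683), np.float64(46.87)), (np.float64(0.1678), np.float64(47.31))]
tongue end side [0.635  0.0708] [(np.float64(0.193), np.float64(50.5)), (np.float64(0.1926), np.float64(50.89))]
post top top [0.6515 0.0887] [(np.float64(0.2174), np.float64(50.14)), (np.float64(0.217), np.float64(50.49))]
post top side [0.653  0.0881] [(np.float64(0.2179), np.float64(49.74)), (np.float64(0.2175), np.float64(50.09))]
post base side [0.6483 0.0977] [(np.float64(0.2225), np.float64(52.27)), (np.float64(0.2221), np.float64(52.61))]
disc side [ 0.5097 -0.071   0.1685] 38
[[ 61  67 145 206 187 148 146  93  51  57  62  62  68  66  61  63  62  63
   62  62  64  63]
 [ 60 119 189 203 197 197 193 148 150  65  59  59  58  60  63  61  63  63
   63  62  63  63]
 [ 63  83 148 194 199 195 201 200 141 120  89  55  57  64  62  64  62  65
   64  65  65  64]
 [ 61  57 111 173 195 213 200 187 105 127 132 121  65  59  60  61  64  64
   65  66  70  66]
 [ 60  66
[... 407 characters left out ...]
2 198 197 195 194 194 195 198
  186 170 231 228]
 [180 172 171 171 172 172 168 149 144 159 182 200 195 195 194 196 194 195
  211 228 227 225]
 [159 189 176 173 170 172 173 172 170 178 197 197 196 195 195 195 198 211
  227 225 225 224]
 [ 75 142 189 176 170 172 170 171 169 180 199 194 197 195 196 187 187 228
  225 225 224 223]
 [ 63  63 103 166 187 172 172 170 169 169 174 194 210 198 196 200 215 226
  225 225 223 222]
 [ 65  64  63  77 139 186 175 170 172 170 169 164 171 200 197 212 226 225
  226 224 223 224]
 [ 66  66  66  63  67 126 184 187 172 170 170 170 167 166 197 222 226 227
  225 224 223 224]
 [ 66  66  66  66  65  65  91 155 190 175 171 168 167 169 194 226 225 224
  223 223 224 226]]
```

```bash
python3 - <<'E'
from pr import *
hs=(np.array((.5122,-.0782)),np.array((.5135,-.0787)))
def ang(P): return [np.degrees(np.arctan2(*(P-h)[::-1])).round(2) for h in hs],[np.hypot(*(P-h)).round(4) for h in hs]
yy,xx=np.mgrid[175:275,270:410];px=np.c_[xx.ravel(),yy.ravel()].astype(float)
P=back('top',px,.055)[:,:2];q=pol(P)
for f,lo,hi in(('top0',-110,-80),('top_22.65',24,43),('top4',38,62)):
    t=cv2.imread(f'pics/{f}.png')[175:275,270:410].reshape(-1,3).min(1).astype(int)
    for r0,r1 in((.175,.192),(.172,.196)):
        m=(q[:,0]>r0)&(q[:,0]<r1)&(q[:,1]>lo)&(q[:,1]<hi)&(t>183)
        print(f,r0,m.sum(),ang(P[m].mean(0)),np.ptp(q[m,1]).round(1))
Q=back('top',px,.1)[:,:2];k=pol(Q)
for f in('top0','top4'):
    t=cv2.imread(f'pics/{f}.png')[175:275,270:410].reshape(-1,3).min(1).astype(float)
    m=(px[:,0]<293)&(px[:,1]<192)&(k[:,0]<.24)&(t>178)
    print('post',f,m.sum(),ang(Q[m].mean(0)))
# bar: light pixels (150-182) beyond tongue end
B=back('top',px,.022)[:,:2];b=pol(B)
t=cv2.imread('pics/top0.png')[175:275,270:410].reshape(-1,3).min(1).astype(int)
m=(b[:,0]>.172)&(b[:,0]<.20)&(b[:,1]>25)&(b[:,1]<75)&(t>90);print('bar',m.sum(),ang(B[m].mean(0)))
# simulated tongue at given az -> same estimator bias is seen from top0; distance tongue-post lateral
E
```

```text
top0 0.175 12 ([np.float64(-94.55), np.float64(-94.96)], [np.float64(0.1845), np.float64(0.1841)]) 7.5
top0 0.172 15 ([np.float64(-94.88), np.float64(-95.3)], [np.float64(0.1849), np.float64(0.1846)]) 7.5
top_22.65 0.175 29 ([np.float64(34.49), np.float64(34.85)], [np.float64(0.1827), np.float64(0.1819)]) 8.8
top_22.65 0.172 34 ([np.float64(34.55), np.float64(34.92)], [np.float64(0.1813), np.float64(0.1805)]) 8.8
top4 0.175 34 ([np.float64(50.35), np.float64(50.77)], [np.float64(0.1833), np.float64(0.1829)]) 14.2
top4 0.172 43 ([np.float64(50.64), np.float64(51.05)], [np.float64(0.1821), np.float64(0.1816)]) 14.2
post top0 14 ([np.float64(50.39), np.float64(50.74)], [np.float64(0.2163), np.float64(0.2158)])
post top4 19 ([np.float64(50.65), np.float64(51.0)], [np.float64(0.2165), np.float64(0.2161)])
bar 112 ([np.float64(50.04), np.float64(50.46)], [np.float64(0.1809), np.float64(0.1805)])
```

```bash
python3 - <<'E'
from pr import *
h=np.array((.5122,-.0782))
yy,xx=np.mgrid[0:400,0:640];px=np.c_[xx.ravel(),yy.ravel()].astype(float);q=pol(back('top',px,.055))
for f,lo,hi in(('top_22.65',24,43),('top4',42,58.5)):
    g=cv2.imread(f'pics/{f}.png').min(2).ravel()
    for th in(180,184):
      for r0,r1 in((.175,.194),(.175,.190),(.182,.194)):
        m=(q[:,0]>r0)&(q[:,0]<r1)&(q[:,1]>lo)&(q[:,1]<hi)&(g>th);z=q[m,1]
        print(f,th,r0,r1,m.sum(),z.mean().round(2),((z.min()+z.max())/2).round(2),z.min().round(1),z.max().round(1))
E
```

```text
top_22.65 180 0.175 0.194 29 34.49 34.74 30.3 39.2
top_22.65 180 0.175 0.19 27 34.48 34.74 30.3 39.2
top_22.65 180 0.182 0.194 16 34.63 34.49 30.6 38.4
top_22.65 184 0.175 0.194 29 34.49 34.74 30.3 39.2
top_22.65 184 0.175 0.19 27 34.48 34.74 30.3 39.2
top_22.65 184 0.182 0.194 16 34.63 34.49 30.6 38.4
top4 180 0.175 0.194 34 49.85 51.72 45.2 58.3
top4 180 0.175 0.19 28 49.56 49.54 45.2 53.9
top4 180 0.182 0.194 23 50.03 51.72 45.2 58.3
top4 184 0.175 0.194 33 49.8 51.72 45.2 58.3
top4 184 0.175 0.19 28 49.56 49.54 45.2 53.9
top4 184 0.182 0.194 22 49.96 51.72 45.2 58.3
```

The tongue is at 49.6° and the post at 50.2° ± 0.4°, so they're aligned to within measurement accuracy. The disc is at rest and the residual grip force is purely radial. Releasing and lifting straight up.

>>> {"name": "jog_arm", "arguments": {
  "increments": [
    [0, 0, 0, 0],
    [0, 0, 0, 0],
    [0, 0, 0, 0],
    [0, 0, 0, 0],
    [0, 0, 0, 0],
    [0, 0, 0, 0],
    [0, 0, 0, 0],
    [0, 0, 0, 0]
  ],
  "grip": 65
}}

```text
time_s: 25.5
tcp_pos: [0.4413, -0.0994, 0.3637]
ee_rot: [[-0.945, -0.327, -0.0], [-0.327, 0.945, -0.0], [0.0, 0.0, -1.0]]
wrist_force: [0.5, 0.0, -0.7]
gripper_width: 0.745
gripper_force: 0.0
```

>>> {"name": "jog_arm", "arguments": {
  "increments": [
    [0, 0, -0.3, 0],
    [0, 0, -0.6, 0],
    [0, 0, -0.9, 0],
    [0, 0, -0.9, 0],
    [0, 0, -0.9, 0],
    [0, 0, -0.9, 0],
    [0, 0, -0.6, 0],
    [0, 0, -0.3, 0],
    [0, 0, 0, 0],
    [0, 0, 0, 0]
  ]
}}

```text
time_s: 26.5
tcp_pos: [0.4411, -0.0993, 0.471]
ee_rot: [[-0.945, -0.327, -0.001], [-0.327, 0.945, 0.0], [0.001, 0.001, -1.0]]
wrist_force: [-0.1, -0.3, -1.0]
gripper_width: 0.748
gripper_force: 0.0
```

```bash
python3 - <<'E'
from pr import *
s=sense();t=eyes.capture('top');cv2.imwrite('pics/top5.png',t);go('top',t,s);print(s['time_s'],s['wrist_force'])
w=eyes.capture('wrist');cv2.imwrite('pics/w5.png',w);go('wrist',w,s)
yy,xx=np.mgrid[0:400,0:640];px=np.c_[xx.ravel(),yy.ravel()].astype(float);q=pol(back('top',px,.055))
for f in('top4','top5'):
    g=cv2.imread(f'pics/{f}.png').min(2).ravel();m=(q[:,0]>.175)&(q[:,0]<.19)&(q[:,1]>42)&(q[:,1]<58)&(g>182);z=q[m,1];print(f,m.sum(),z.mean().round(2),z.min().round(1),z.max().round(1))
for n in('mug','tin','rasp','pencilbox'): print(n,[np.round(d['centre'],3).tolist() for d in eyes.spot_in('top',n)][:1])
E
```

```text
top -180 ............................................. -90 ............................................. 0 .......................TTTTTTTt......ttTTTTTT 90 TTTTTTTTTTTTTTTTTTTTTTTttttttttt.............
26.5 [-0.0717 -0.3279 -0.9582]
wrist -180 ............................................. -90 .............kkkxxxkxxtttxxkkk.k.kkk...xxxxxx 0 kkkkkkkkkkkkkkkkkkkkxxxxxxxxTTkkkkkk..xxtxkkk 90 kkxx.kk......................................
top4 28 49.56 45.2 53.9
top5 28 49.56 45.2 53.9
mug [[0.372, 0.466, 0.034]]
tin [[0.6, 0.466, 0.061]]
rasp [[0.591, -0.516, 0.016]]
pencilbox [[0.368, -0.429, 0.046]]
```

The crank is released, the disc is still, the tongue hasn't shifted, and the other things are where they were. Handing in.

```bash
python3 -c "
from station import r
print(r.finish_job())"
```

```text
the job is handed in; nothing more can be done
None
```

I handed the job in: the turntable ran at about 14–15 turns a minute for roughly 10 s and never went above 15 by the fitted model. It then came to rest with the tongue within about 1° of the pointer post (measured from the camera pictures), and the crank was released with the arm clear.

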